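Back the grinder's burrs off by one turn

ROBOT

A 6-joint arm with a two-finger parallel gripper is mounted at the origin on the work surface. World frame = base frame: x ahead of the robot, y to its left, z up, the work surface at z = 0. Lengths are in mm, angles in rad, forces in N, time in s.
With the tool pointing down it reaches from about 400 to 925 mm from the base axis. Payload 12.5 kg.
Tool frame: the origin (TCP) lies midway between the tips of the shut fingers; the grasp point (between the pads) lies 19 mm behind it (env.grip_depth is the distance from the TCP to the grasp point, in mm); z points along the fingers, y is the line along which they close (so a half turn about z gives the same grasp; the last joint's range is limited). The gripper opens to 95 mm and grips with 3 to 60 N. Pads are 20 mm wide; open, the fingers measure 119 mm over their backs; the gripper's body (75 mm by 180 mm) begins 59 mm behind the grasp point.
Start: joints at [1.076, 0.491, 1.559, -0, 1.092, -0.106], TCP at [236.911, 578.381, 178.861] pointing down, gripper open.
Joint ranges: [-3.1, 3.1], [-0.84, 2.19], [0.05, 2.79], [-1.13, 4.28], [0.06, 2.93], [-2.69, 2.69]. Speed limits (rad/s): [2.22, 2.22, 2.79, 3.14, 3.14, 3.14].

INTERFACE

Orientations are given as [roll, pitch, yaw] about the fixed x, y, z axes, in that order (R = Rz(yaw) Ry(pitch) Rx(roll)).
In Python, from cell import monitor, viewer, order, env gives the robot as it stands.
- The arm moves only by the tool move_arm, never from a script. Its argument "moves" is one flat list of numbers, 4 for each row, row after row: the shift along the tool's x, y, z normalised to -1 to 1, where 1 is 0.15 m, then the turn about the tool's z normalised to -1 to 1, where 1 is pi/2 rad. A call has 1 to 10 rows; each row shifts and turns the commanded pose from where the row before left it, along the tool's axes as they then stand; what a row does not reach is not made up. A row lasts 1/8 s, in which the tool goes at most 62.5 mm and 10.7 degrees, less where a joint would pass 70% of its speed; a pose out of reach is approached as far as the arm can. A call with a number of a shift or a turn outside -1 to 1 is refused whole. A call with a gripper value outside its range is refused whole. "claw" is the finger opening in mm, from 0 to 95.1, set as the call begins (left out, the last holds). The fingers move at their own pace and stop on an object; the grip force is fixed at half the most. Time passes only in rows, so rows that do not move let the fingers close. It gives the time, the measured TCP pose, the force, the opening and the grip force at its end, in the units of the state.
- monitor.state(): the state, without advancing time (a new reading comes with each control period).
- viewer.read_camera(name): name is "scene" or "top" or "wrist"; returns the picture (480x640x3 uint8, red, green, blue); there is no depth.
- viewer.camera_info(name): a dict with "K" (3x3 intrinsics, pixels), "camera_from_world" (4x4, takes a point from world to camera coordinates). Camera axes: x right, y down, z forward; pixel columns grow to the right and rows downward; lengths in mm; the calibration is good to about 2 mm. A picture is of the moment at which its call begins: read the wrist's pose just before it. camera_info takes no time and is no camera call; for the wrist camera it gives the pose at the moment of the call.
- order.job_done(): hands the job in; it is judged then, once.
The state is a dict: "t": time; "joints": joint angles; "qvel": joint speeds; "tau": joint torques, N m; "eef_pos": TCP position; "tcp_rot": TCP orientation; "ft_force": force on the tool from outside, world axes, zero at the start; "moment": the same for the moment, N m; "opening": opening from 0.0 (shut) to 1.0 (fully open); "grip_force": force on a finger pad.
Only numpy, scipy, OpenCV 4.12 (cv2) and the standard library are available. Lean on these libraries where they do the work, as an engineer would, in place of code of your own. Each camera call takes 0.05 s, during which the arm holds its last target. There are 200 camera calls.

TASK

The next coffee needs a coarser grind: push the grinder's hand wheel round anticlockwise (seen from above) by its upright spoke handle through exactly one full turn, so that the handle ends where it started. Only push the handle with the fingers, gently, without gripping it or shoving hard; leave the cup, the jar and the scoop standing or lying where they are, and finish clear of the wheel.

Things in the scene. Friction and masses are not known exactly. Their poses are not given: they have to be found in the camera images.
- wheel (a joint): angle of the hand wheel in rad. It grows when the wheel turns anticlockwise seen from above and counts whole turns (one turn adds 6.283); it starts anywhere between -2.5 and 2.5. There is no end stop or detent: the wheel turns with light, steady friction (about 1.5 to 2 N at the handle) and stays where it is left.
- handle_mid (a point): the upright spoke handle of the wheel, a black plastic cylinder 22 mm in diameter and 65 mm tall, standing parallel to the wheel's axis on the wheel's rim at the outer end of one of the three spokes, 75 mm from the axis. This point is on the handle's centre line half-way up: the handle reaches from 32 mm below it (where it stands on a 26 mm wide, 10 mm high steel collar) to 33 mm above it. It moves round with the wheel and does not spin or fold.
- hub (a point): centre of the hand wheel, on its vertical axis, at the height of the rim's middle; about 158 mm above the table, and 42 mm below handle_mid. The steel wheel lies level: its round rim is a 14 mm thick bar on a 75 mm radius, with three 12 mm thick spokes, and its hub is 38 mm wide and rises 20 mm above this point. Nothing of the grinder is higher than the wheel's rim but the hub and the handle.
- grinder: the bench coffee grinder, fixed to the table: grey round head 144 mm wide with an aluminium graduated collar, hand wheel on top; origin on the table under the wheel's axis. Its x axis points from the wheel towards the feed hopper (120 mm wide, 144 mm high, 165 mm from the wheel's axis); the chute is on the opposite side, at -x.
- cup: small steel cup, 72 mm wide and 55 mm tall, loose, standing under the mouth of the chute, 160 mm from the wheel axis; origin at the centre of its underside. To be left alone.
- jar: glass jar with a steel cap, 84 mm wide and 130 mm tall, loose, beside the grinder at its -y side; origin at the centre of its underside. To be left alone.
- scoop: small coffee scoop with a wooden handle and a round steel bowl, about 190 mm long and 20 mm thick, lying loose on the table at the +y side of the grinder; origin near its middle, on the table, x axis from handle to bowl. To be left alone.

How it is judged (in metres and radians):
On the way:
1. the handle has been pushed round to the far side of the wheel from where it started (about half a turn) (distance of handle_mid from where it was at the start of the episode above 0.13 m).
At the end, for the whole second after the job is handed in: the wheel has made one turn anticlockwise from its start, neither none nor two, and stands still with its handle within 13 mm (about 10 degrees) of where it started; cup, jar and scoop are within 25 mm of their places, cup and jar upright (distance of handle_mid from where it was at the start of the episode below 0.013 m and value of joint wheel between 3.2 and 9.3 rad and velocity of joint wheel between -0.05 and 0.05 rad/s and distance of each of cup, jar, scoop from where it was at the start of the episode below 0.025 m and angle between each of cup, jar's own z axis and vertical below 0.2 rad); the robot touches nothing.
It fails at once if the fingers grip or shove the wheel or the grinder with more than 30 N (contact force between the fingers and grinder above 30 N).
It fails at once if the cup, the jar or the scoop is lifted or moved by more than 40 mm (distance of any of cup, jar, scoop from where it was at the start of the episode above 0.04 m).
It also fails if it takes over 53 s, if anything falls off the work surface, if the arm or the gripper's body presses on something with over 40 N, if the wrist force passes 120 N, or if a joint passes its speed limit or range.

## Working session

There is one attempt and no reset: what is moved stays moved. The work goes in short steps, Python scripts to look and compute and a tool call to move; the robot and the scene stay as the last step left them, time stands still between calls to the robot, and variables do not carry over. Pictures are saved under pics/ and viewed, at most 10 in all, crops included, and the job is handed in when it is done.

Besides the shell and the picture viewer there is one more tool, called after "Call:" as name(argument=value, ...), one argument or row to a line, values as JSON. move_arm: Moves the arm, as the interface text tells. Scaled input: -1 to 1 covers 0.15 m each way for a shift and pi/2 rad each way for a turn. Its arguments: {"type":"object","properties":{"moves":{"type":"array"},"claw":{"type":"number"}},"required":["moves"]}

```bash
mkdir -p pics; python3 - <<'E'
from cell import monitor, viewer
import cv2, numpy as np
a=viewer.read_camera("scene");b=viewer.read_camera("top")
cv2.imwrite("pics/s.png",a[:,:,::-1]);cv2.imwrite("pics/t.png",b[:,:,::-1])
for n in("scene","top"):
    i=viewer.camera_info(n);print(np.round(i["K"],1).tolist(),np.round(i["camera_from_world"],3).tolist())
s=monitor.state();print(s)
E
```

```text
[[489.0, 0.0, 310.0], [0.0, 489.0, 242.2], [0.0, 0.0, 1.0]] [[-0.471, 0.882, -0.014, 164.907], [0.594, 0.305, -0.745, -252.674], [-0.653, -0.359, -0.667, 1567.796], [0.0, 0.0, 0.0, 1.0]]
[[587.3, 0.0, 315.5], [0.0, 587.3, 241.7], [0.0, 0.0, 1.0]] [[-0.022, -1.0, 0.011, 91.394], [-0.999, 0.022, -0.041, 534.246], [0.041, -0.012, -0.999, 1386.236], [0.0, 0.0, 0.0, 1.0]]
{'t': 0.1, 'joints': array([ 1.07640319e+00,  4.91487444e-01,  1.55936917e+00,  3.25836683e-05,
        1.09167134e+00, -1.05593693e-01]), 'qvel': array([-1.41759958e-03, -4.13511538e-03, -1.85766656e-03,  2.12452693e-04,
        8.08391900e-04,  2.04686437e-05]), 'tau': array([ 3.36913305e-03, -6.13624620e+01, -2.58606541e+01,  6.93590823e-02,
        4.70309216e-02, -4.39604526e-05]), 'eef_pos': array([236.78088788, 578.16293244, 178.33420707]), 'tcp_rot': array([-3.14066561e+00, -1.27318039e-04,  2.75277812e+00]), 'ft_force': array([ 0.87399404,  0.95050661, -0.05244356]), 'moment': array([ 0.00485983,  0.01966521, -0.00695537]), 'grip_force': 0.0, 'opening': 0.9999241785176366}
```

View pics/t.png

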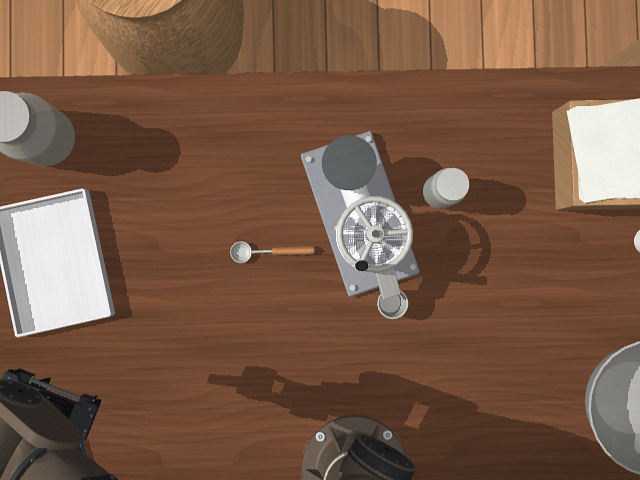

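View pics/s.png

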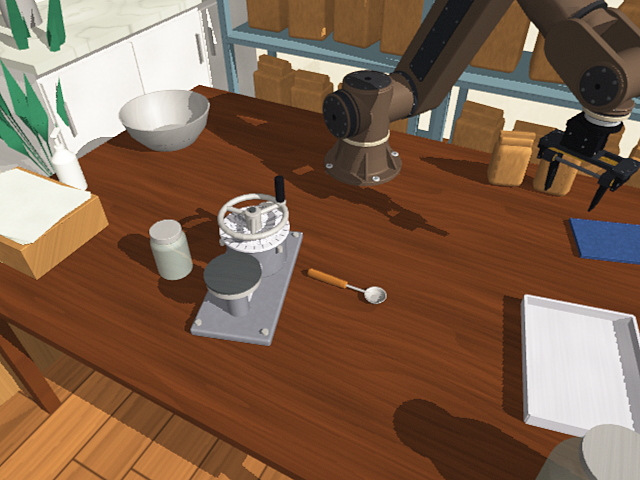

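The top view shows the wheel hub at about (375,233), the handle's black top at (362,266), the jar at (447,187), the cup at (392,304), and the scoop along row 251 (columns 230–320). In the scene view the handle is at (280,189) and the hub at about (254,215).

```bash
cat > h.py <<'E'
import cv2, numpy as np
from cell import monitor, viewer
def ray(n,uv):
    i=viewer.camera_info(n);T=np.array(i["camera_from_world"]);R=T[:3,:3];c=-R.T@T[:3,3]
    return c,R.T@np.linalg.inv(i["K"])@[uv[0],uv[1],1]
def plane(n,uv,z):
    c,d=ray(n,uv);return c+d*(z-c[2])/d[2]
def blob(img,box,thr=45):
    u0,v0,u1,v1=box;m=(img[v0:v1,u0:u1].max(2)<thr).astype(np.uint8)
    k,_,st,ce=cv2.connectedComponentsWithStats(m);j=1+np.argmax(st[1:,4]);return ce[j]+[u0,v0],st[j]
def ang(p,h): return np.degrees(np.arctan2(p[1]-h[1],p[0]-h[0]))
E
python3 - <<'E'
from h import *
b=cv2.imread("pics/t.png");a=cv2.imread("pics/s.png")
# rim outline: bright ring, fit circle
g=cv2.cvtColor(b,cv2.COLOR_BGR2GRAY)
c=cv2.HoughCircles(g[180:290,320:430],cv2.HOUGH_GRADIENT,1,50,param1=120,param2=15,minRadius=34,maxRadius=42)
print(c+[320,180,0] if c is not None else 0)
for uv in [(375,233),(c[0,0,0]+320,c[0,0,1]+180)]: print(uv,plane("top",uv,158))
hb,st=blob(b,(345,250,380,280));print(hb,st);
for z in(200,215,233):print(z,plane("top",hb,z))
sb,st=blob(a,(265,165,295,210));print(sb,st)
c1,d1=ray("top",hb);c2,d2=ray("scene",sb)
s=np.linalg.lstsq(np.c_[d1,-d2],c2-c1,rcond=None)[0];print(c1+d1*s[0],c2+d2*s[1])
print("scene hub",plane("scene",(254,215),170))
print("scene handle@200",plane("scene",sb,200.5))
print("cup",plane("top",(392,304),50),"hopper",plane("top",(349,162),144))
E
```

```text
[[[376.5        232.5         35.70000076]]]
(375, 233) [545.89234771 -45.71932008 158.        ]
(np.float32(376.5), np.float32(232.5)) [546.88940572 -48.94649232 158.        ]
[361.90410959 265.36986301] [11 11 12 10 73]
200 [477.68075185 -12.24623155 200.        ]
215 [477.69779071 -10.8919653  215.        ]
233 [477.71823734  -9.2668458  233.        ]
[279.21004566 188.39726027] [ 10  11  10  26 219]
[477.68398744 -11.98906337 202.84842266] [476.35574101  -9.67869907 202.64134156]
scene hub [552.26592955 -32.93747269 170.        ]
scene handle@200 [473.83171824 -11.32171079 200.5       ]
cup [387.05732847 -92.90568436  50.        ] hopper [701.67922832   4.92633999 144.        ]
```

Call:
move_arm(
  moves=[0,0,-0.2,-0.0825,0,0,-0.2,-0.0825,0,0,-0.2,-0.0825,0,0,0,0],
  claw=0,
)

```text
t: 0.6
eef_pos: [237.2, 578.9, 270.7]
tcp_rot: [3.139, 0.002, -3.141]
ft_force: [0.7, 0.2, -0.4]
opening: 0.638
grip_force: 0.0
```

Call:
move_arm(
  moves=[-0.13,-0.27,0,0,-0.13,-0.27,0,0,-0.13,-0.27,0,0,-0.13,-0.27,0,0,-0.13,-0.27,0,0,-0.13,-0.27,0,0,-0.13,-0.27,0,0,-0.13,-0.27,0,0,-0.13,-0.27,0,0,-0.13,-0.27,0,0],
)

```text
t: 1.85
eef_pos: [431.9, 171.9, 267.8]
tcp_rot: [-3.141, -0.001, 3.139]
ft_force: [0.8, 0.4, -0.2]
opening: 0.005
grip_force: 0.0
```

Call:
move_arm(
  moves=[-0.12,-0.25,0,0,-0.12,-0.25,0,0,-0.11,-0.22,0,0,-0.09,-0.18,0,0,-0.06,-0.11,0,0,0,0,0,0,0,0,0,0],
)

```text
t: 2.72
eef_pos: [506.4, 22.6, 268.6]
tcp_rot: [3.141, -0.001, -3.142]
ft_force: [0.1, -0.1, -0.3]
opening: 0.004
grip_force: 0.0
```

```bash
python3 - <<'E'
from h import *
print(monitor.state()["eef_pos"])
for n in("top","wrist"):cv2.imwrite(f"pics/{n}1.png",viewer.read_camera(n)[:,:,::-1])
i=viewer.camera_info("wrist");print(np.round(i["K"],1).tolist(),np.round(i["camera_from_world"],3).tolist())
E
```

```text
[506.43107262  22.58490319 268.58647979]
[[373.4, 0.0, 317.8], [0.0, 373.4, 243.0], [0.0, 0.0, 1.0]] [[-0.002, 1.0, 0.001, -21.492], [0.969, 0.001, 0.245, -541.856], [0.245, 0.001, -0.969, 353.719], [0.0, 0.0, 0.0, 1.0]]
```

View pics/wrist1.png

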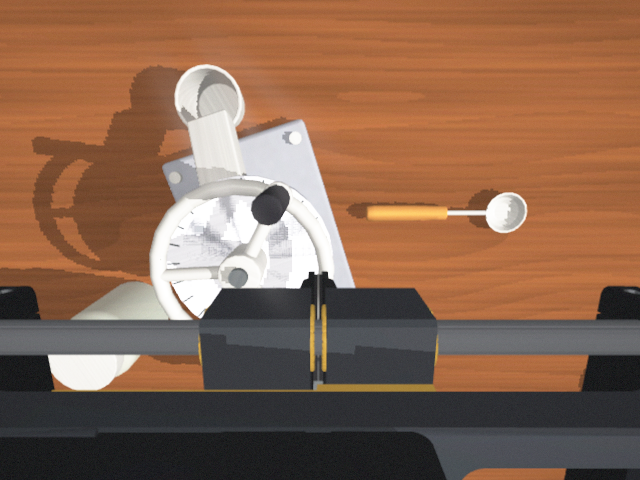

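The wrist view shows the hub top at about (238,276), the handle's upper end at about (276,200), and the shut fingers at (318,285), clear of the handle.

```bash
python3 - <<'E'
from h import *
w=cv2.imread("pics/wrist1.png")
hb,st=blob(w,(245,175,295,235),60);print(hb,st)
h=plane("wrist",(238,276),180);p=plane("wrist",hb,200.5);print(h,p,np.linalg.norm((p-h)[:2]),ang(p,h))
E
```

```text
[266.88405797 192.23188406] [12 12 17 12 69]
[541.90176159 -44.52368096 180.        ] [469.70180464 -15.38312564 200.5       ] 77.85888355497976 158.02055165323205
```

Call:
move_arm(
  moves=[0,0,0.1,0,0,0,0.15,0,0,0,0.15,0,0,0,0.08,0,0,0,0,0,0,0,0,0],
)

```text
t: 3.58
eef_pos: [507.2, 21.9, 197.3]
tcp_rot: [3.142, 0.001, -3.142]
ft_force: [-0.0, -0.2, 0.3]
opening: 0.007
grip_force: 0.0
```

```bash
python3 - <<'E'
from h import *
print(monitor.state()["eef_pos"])
a=np.r_[119,119+2.5*np.arange(1,11),144+6*np.arange(1,51),444+4*np.arange(1,11)]
r=np.full(len(a),75.5);r[0]=77.8
t=np.radians(a);P=np.c_[-r*np.cos(t),r*np.sin(t)]/150
D=np.diff(np.round(P/.005)*.005,axis=0)
for k in range(0,len(D),10):print(a[k],"->",a[k+10],", ".join(f"{x:.3g}, {y:.3g}, 0, 0" for x,y in np.round(D[k:k+10],3)+0.0))
E
```

```text
[507.21798784  21.9059587  197.34337351]
119.0 -> 144.0 0.015, -0.025, 0, 0, 0.015, -0.015, 0, 0, 0.02, -0.01, 0, 0, 0.015, -0.015, 0, 0, 0.02, -0.015, 0, 0, 0.015, -0.015, 0, 0, 0.015, -0.015, 0, 0, 0.015, -0.015, 0, 0, 0.015, -0.015, 0, 0, 0.01, -0.02, 0, 0
144.0 -> 204.0 0.03, -0.045, 0, 0, 0.025, -0.045, 0, 0, 0.02, -0.05, 0, 0, 0.01, -0.05, 0, 0, 0.01, -0.05, 0, 0, 0.005, -0.055, 0, 0, -0.005, -0.055, 0, 0, -0.01, -0.05, 0, 0, -0.01, -0.05, 0, 0, -0.02, -0.05, 0, 0
204.0 -> 264.0 -0.025, -0.045, 0, 0, -0.03, -0.045, 0, 0, -0.03, -0.04, 0, 0, -0.04, -0.04, 0, 0, -0.04, -0.03, 0, 0, -0.045, -0.03, 0, 0, -0.045, -0.025, 0, 0, -0.05, -0.02, 0, 0, -0.05, -0.01, 0, 0, -0.05, -0.01, 0, 0
264.0 -> 324.0 -0.055, -0.005, 0, 0, -0.055, 0.005, 0, 0, -0.05, 0.01, 0, 0, -0.05, 0.01, 0, 0, -0.05, 0.02, 0, 0, -0.045, 0.025, 0, 0, -0.045, 0.03, 0, 0, -0.04, 0.03, 0, 0, -0.04, 0.04, 0, 0, -0.03, 0.04, 0, 0
324.0 -> 384.0 -0.03, 0.045, 0, 0, -0.025, 0.045, 0, 0, -0.02, 0.05, 0, 0, -0.01, 0.05, 0, 0, -0.01, 0.05, 0, 0, -0.005, 0.055, 0, 0, 0.005, 0.055, 0, 0, 0.01, 0.05, 0, 0, 0.01, 0.05, 0, 0, 0.02, 0.05, 0, 0
384.0 -> 444.0 0.025, 0.045, 0, 0, 0.03, 0.045, 0, 0, 0.03, 0.04, 0, 0, 0.04, 0.04, 0, 0, 0.04, 0.03, 0, 0, 0.045, 0.03, 0, 0, 0.045, 0.025, 0, 0, 0.05, 0.02, 0, 0, 0.05, 0.01, 0, 0, 0.05, 0.01, 0, 0
444.0 -> 484.0 0.035, 0.005, 0, 0, 0.04, 0, 0, 0, 0.035, -0.005, 0, 0, 0.03, -0.005, 0, 0, 0.035, -0.005, 0, 0, 0.035, -0.01, 0, 0, 0.035, -0.015, 0, 0, 0.03, -0.015, 0, 0, 0.03, -0.015, 0, 0, 0.03, -0.02, 0, 0
```

Call:
move_arm(
  moves=[0.015,-0.025,0,0,0.015,-0.015,0,0,0.02,-0.01,0,0,0.015,-0.015,0,0,0.02,-0.015,0,0,0.015,-0.015,0,0,0.015,-0.015,0,0,0.015,-0.015,0,0,0.015,-0.015,0,0,0.01,-0.02,0,0],
)

```text
t: 4.82
eef_pos: [483.8, -2.2, 197.1]
tcp_rot: [3.141, 0.001, -3.142]
ft_force: [-0.0, 0.7, 4.5]
opening: 0.004
grip_force: 1.7
```

Call:
move_arm(
  moves=[0.03,-0.045,0,0,0.025,-0.045,0,0,0.02,-0.05,0,0,0.01,-0.05,0,0,0.01,-0.05,0,0,0.005,-0.055,0,0,-0.005,-0.055,0,0,-0.01,-0.05,0,0,-0.01,-0.05,0,0,-0.02,-0.05,0,0],
)

```text
t: 6.08
eef_pos: [475.4, -77.5, 197.3]
tcp_rot: [3.141, 0.001, 3.141]
ft_force: [1.2, 2.9, 9.9]
opening: 0.003
grip_force: 5.0
```

```bash
python3 - <<'E'
from h import *
print(monitor.state()["ft_force"],monitor.state()["grip_force"])
cv2.imwrite("pics/w2.png",viewer.read_camera("wrist")[:,:,::-1])
E
```

```text
[1.16656953 2.90470184 9.85894726] 5.019636363722384
```

View pics/w2.png

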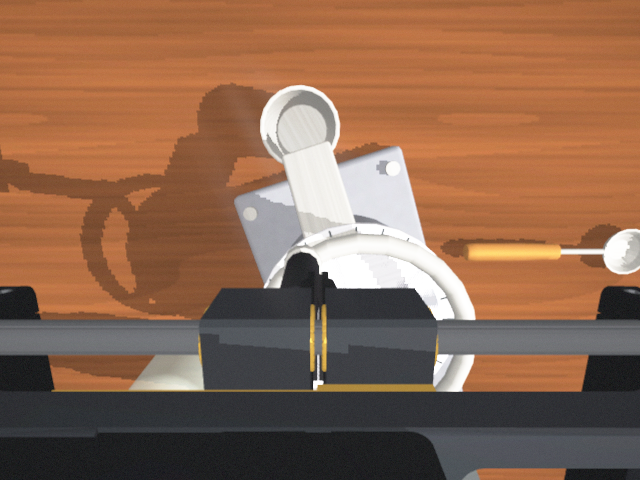

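The wrist picture shows the fingers at (318,285) pushing the handle at (300,268) on its trailing side. I'll raise the tool a little because the vertical force is creeping up.

Call:
move_arm(
  moves=[-0.025,-0.045,-0.01,0,-0.03,-0.045,-0.01,0,-0.03,-0.04,-0.01,0,-0.04,-0.04,-0.01,0,-0.04,-0.03,0,0,-0.045,-0.03,0,0,-0.045,-0.025,0,0,-0.05,-0.02,0,0,-0.05,-0.01,0,0,-0.05,-0.01,0,0],
)

```text
t: 7.38
eef_pos: [536.7, -121.4, 202.8]
tcp_rot: [3.141, -0.0, -3.142]
ft_force: [-1.2, 0.5, -0.3]
opening: 0.007
grip_force: 0.0
```

Call:
move_arm(
  moves=[-0.055,-0.005,0,0,-0.055,0.005,0,0,-0.05,0.01,0,0,-0.05,0.01,0,0,-0.05,0.02,0,0,-0.045,0.025,0,0,-0.045,0.03,0,0,-0.04,0.03,0,0,-0.04,0.04,0,0,-0.03,0.04,0,0],
)

```text
t: 8.62
eef_pos: [605.5, -90.2, 202.8]
tcp_rot: [3.141, 0.0, 3.142]
ft_force: [0.9, 1.9, 0.4]
opening: 0.008
grip_force: 0.0
```

Call:
move_arm(
  moves=[-0.03,0.045,0,0,-0.025,0.045,0,0,-0.02,0.05,0,0,-0.01,0.05,0,0,-0.01,0.05,0,0,-0.005,0.055,0,0,0.005,0.055,0,0,0.01,0.05,0,0,0.01,0.05,0,0,0.02,0.05,0,0],
)

```text
t: 9.88
eef_pos: [613.2, -15.2, 202.8]
tcp_rot: [3.142, 0.0, 3.142]
ft_force: [-0.1, 0.7, -0.3]
opening: 0.007
grip_force: 0.0
```

```bash
python3 - <<'E'
from h import *
a=viewer.read_camera("scene")[:,:,::-1]
cv2.imwrite("pics/s3.png",cv2.resize(a[120:360,140:420],None,fx=2,fy=2))
E
```

```text
(no output)
```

View pics/s3.png

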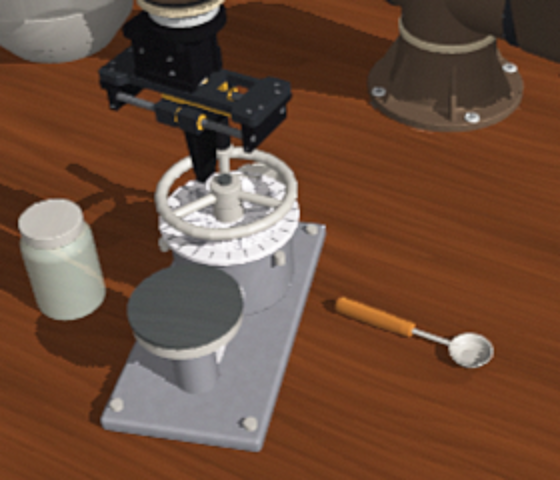

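```bash
python3 - <<'E'
from h import *
print(monitor.state()["eef_pos"])
s=viewer.read_camera("scene")[:,:,::-1];t=viewer.read_camera("top")[:,:,::-1];w=viewer.read_camera("wrist")[:,:,::-1]
i=lambda x:cv2.resize(x,(390,390),interpolation=cv2.INTER_CUBIC)
cv2.imwrite("pics/st4.png",np.hstack([i(s[150:260,200:310]),i(t[170:300,320:450])]))
E
```

```text
[612.86489932 -14.40803102 202.87096417]
```

View pics/st4.png

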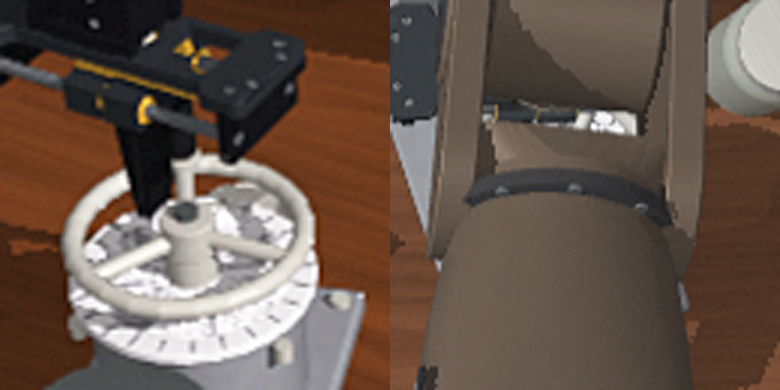

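```bash
python3 - <<'E'
from h import *
i=viewer.camera_info("scene");T=np.array(i["camera_from_world"])
def pr(p):q=np.array(i["K"])@(T[:3,:3]@p+T[:3,3]);return q[:2]/q[2]
e=monitor.state()["eef_pos"];print(pr(e),pr(e+[0,0,80]))
for z in(203,225):print(plane("scene",(242,210),z))
print("handle base",plane("scene",(252,196),168),"mid",plane("scene",(252,184),200))
w=viewer.read_camera("wrist")[:,:,::-1];cv2.imwrite("pics/w5.png",w)
E
```

```text
[243.77373313 221.24582931] [239.61374495 190.49924058]
[582.92907315 -40.60859204 203.        ]
[605.3054226  -22.68325042 225.        ]
handle base [491.49479951 -78.21693256 168.        ] mid [486.99220485 -77.5949536  200.        ]
```

View pics/w5.png

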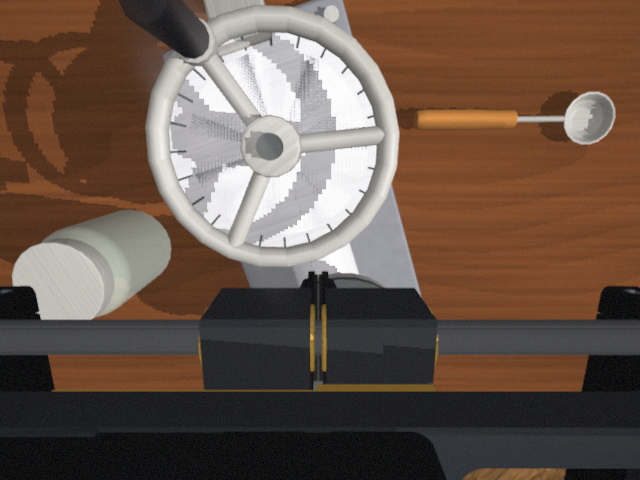

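The wrist view shows the handle left behind, with its base at about (200,45) and the hub at (270,145). The fingers slipped off it when I raised the tool. I'll locate both accurately.

```bash
python3 - <<'E'
from h import *
i=viewer.camera_info("wrist");T=np.array(i["camera_from_world"]);e=monitor.state()["eef_pos"]
def pr(p):q=np.array(i["K"])@(T[:3,:3]@p+T[:3,3]);return q[:2]/q[2]
for d in(0,10,20):print("tcp+",d,pr(e+[0,0,d]))
h=plane("wrist",(270,146),178);print("hub",h)
# rim ellipse: extremes left/right/top/bottom midpoints
print("rim",plane("wrist",(272,138),163))
p=plane("wrist",(200,42),168);print("handle base",p,ang(p,h),np.hypot(*(p-h)[:2]))
E
```

```text
tcp+ 0 [318.94524843 269.07146078]
tcp+ 10 [319.00778564 274.70266682]
tcp+ 20 [319.07644605 280.88524144]
hub [543.96407821 -45.16171501 178.        ]
rim [538.94303743 -45.5881496  163.        ]
handle base [484.7441993  -85.74066393 168.        ] -145.5800782800069 71.78889296826843
```

Call:
move_arm(
  moves=[0.14,-0.03,-0.05,0,0.16,-0.03,0,0,0.2,-0.04,0,0,0.2,-0.04,0,0,0.16,-0.03,0,0,0.11,-0.02,0,0,0,0,0.06,0,0,0,0.09,0,0,0,0.08,0,0,0,0,0],
)

```text
t: 11.38
eef_pos: [467.7, -43.9, 174.4]
tcp_rot: [3.141, -0.002, -3.141]
ft_force: [0.1, 0.1, 0.4]
opening: 0.004
grip_force: 0.0
```

```bash
python3 - <<'E'
from h import *
e=monitor.state()["eef_pos"];print(e,monitor.state()["ft_force"])
s=viewer.read_camera("scene")[:,:,::-1];w=viewer.read_camera("wrist")[:,:,::-1]
i=lambda x:cv2.resize(x,(390,390),interpolation=cv2.INTER_CUBIC)
cv2.imwrite("pics/st6.png",np.hstack([i(s[140:250,200:310]),i(w[180:310,220:350])]))
E
```

```text
[467.662217   -43.92550906 174.44103681] [0.08949473 0.06109985 0.39755972]
```

View pics/st6.png

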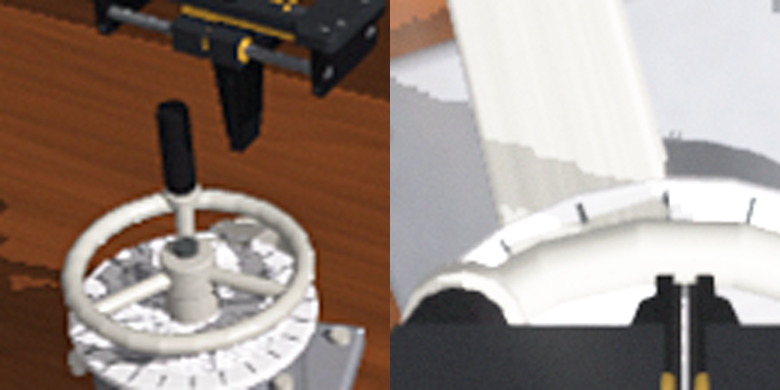

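The fingers' real tips sit at about z 204, nearly 30 mm above the reported TCP. That explains the slip, so I'll push lower.

```bash
cat > tab.py <<'E'
import numpy as np,sys
segs=eval(sys.argv[1]);r=75.5/150
a=[segs[0]]
for n,s in segs[1]:a+=list(a[-1]+s*np.arange(1,n+1))
t=np.radians(a);P=np.c_[-r*np.cos(t),r*np.sin(t)]
D=np.diff(np.round(P/.005)*.005,axis=0)
for k in range(0,len(D),10):print(round(a[k]),", ".join(f"{x:.3g}, {y:.3g}, 0, 0" for x,y in np.round(D[k:k+10],3)+0.0))
E
python3 tab.py "(179,[(10,3.5),(40,6),(10,3)])"
```

```text
179 0, -0.03, 0, 0, -0.005, -0.035, 0, 0, -0.005, -0.03, 0, 0, -0.005, -0.03, 0, 0, -0.005, -0.03, 0, 0, -0.01, -0.025, 0, 0, -0.015, -0.03, 0, 0, -0.01, -0.03, 0, 0, -0.015, -0.025, 0, 0, -0.02, -0.025, 0, 0
214 -0.03, -0.045, 0, 0, -0.035, -0.035, 0, 0, -0.04, -0.035, 0, 0, -0.045, -0.03, 0, 0, -0.045, -0.025, 0, 0, -0.05, -0.025, 0, 0, -0.05, -0.015, 0, 0, -0.05, -0.01, 0, 0, -0.05, -0.005, 0, 0, -0.055, 0.005, 0, 0
274 -0.05, 0.005, 0, 0, -0.055, 0.01, 0, 0, -0.05, 0.02, 0, 0, -0.045, 0.02, 0, 0, -0.045, 0.03, 0, 0, -0.045, 0.03, 0, 0, -0.035, 0.035, 0, 0, -0.035, 0.04, 0, 0, -0.03, 0.045, 0, 0, -0.025, 0.045, 0, 0
334 -0.025, 0.05, 0, 0, -0.015, 0.05, 0, 0, -0.01, 0.05, 0, 0, -0.005, 0.05, 0, 0, 0.005, 0.055, 0, 0, 0.005, 0.05, 0, 0, 0.01, 0.055, 0, 0, 0.02, 0.05, 0, 0, 0.02, 0.045, 0, 0, 0.03, 0.045, 0, 0
394 0.03, 0.045, 0, 0, 0.035, 0.035, 0, 0, 0.04, 0.035, 0, 0, 0.045, 0.03, 0, 0, 0.045, 0.025, 0, 0, 0.05, 0.025, 0, 0, 0.05, 0.015, 0, 0, 0.05, 0.01, 0, 0, 0.05, 0.005, 0, 0, 0.055, -0.005, 0, 0
454 0.025, 0, 0, 0, 0.025, -0.005, 0, 0, 0.03, -0.005, 0, 0, 0.025, -0.005, 0, 0, 0.025, -0.01, 0, 0, 0.025, -0.01, 0, 0, 0.025, -0.01, 0, 0, 0.02, -0.01, 0, 0, 0.025, -0.015, 0, 0, 0.02, -0.015, 0, 0
```

Call:
move_arm(
  moves=[0,0,0.03,0,0,0,0.03,0,0,0,0,0],
)

```text
t: 11.85
eef_pos: [467.7, -44.1, 166.5]
tcp_rot: [3.141, -0.0, 3.142]
ft_force: [0.6, -0.5, -0.7]
opening: 0.007
grip_force: 0.0
```

Call:
move_arm(
  moves=[0,-0.03,0,0,-0.005,-0.035,0,0,-0.005,-0.03,0,0,-0.005,-0.03,0,0,-0.005,-0.03,0,0,-0.01,-0.025,0,0,-0.015,-0.03,0,0,-0.01,-0.03,0,0,-0.015,-0.025,0,0,-0.02,-0.025,0,0],
)

```text
t: 13.1
eef_pos: [481.5, -87.8, 166.8]
tcp_rot: [3.141, -0.0, 3.142]
ft_force: [1.1, 2.6, 0.3]
opening: 0.008
grip_force: 1.1
```

Call:
move_arm(
  moves=[-0.03,-0.045,0,0,-0.035,-0.035,0,0,-0.04,-0.035,0,0,-0.045,-0.03,0,0,-0.045,-0.025,0,0,-0.05,-0.025,0,0,-0.05,-0.015,0,0,-0.05,-0.01,0,0,-0.05,-0.005,0,0,-0.055,0.005,0,0],
)

```text
t: 14.35
eef_pos: [549.3, -120.5, 166.8]
tcp_rot: [3.141, -0.0, 3.142]
ft_force: [-2.7, 2.1, -0.7]
opening: 0.004
grip_force: 1.3
```

Call:
move_arm(
  moves=[-0.05,0.005,0,0,-0.055,0.01,0,0,-0.05,0.02,0,0,-0.045,0.02,0,0,-0.045,0.03,0,0,-0.045,0.03,0,0,-0.035,0.035,0,0,-0.035,0.04,0,0,-0.03,0.045,0,0,-0.025,0.045,0,0],
)

```text
t: 15.6
eef_pos: [611.4, -78.2, 166.8]
tcp_rot: [3.142, 0.0, -3.142]
ft_force: [-1.1, -0.8, 0.9]
opening: 0.004
grip_force: 0.7
```

```bash
python3 - <<'E'
from h import *
s=viewer.read_camera("scene")[:,:,::-1];w=viewer.read_camera("wrist")[:,:,::-1]
i=lambda x:cv2.resize(x,(390,390),interpolation=cv2.INTER_CUBIC)
cv2.imwrite("pics/st7.png",np.hstack([i(s[140:270,190:320]),i(w[0:330,150:480])]))
E
```

```text
(no output)
```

View pics/st7.png

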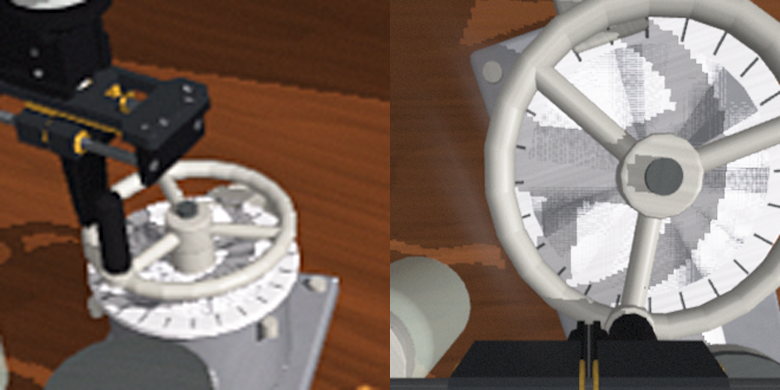

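The left half shows the handle at crop (113,235) just ahead of the finger. The right half shows the handle's spoke next to the fingers at (605,330). The push is working, so I'll carry on.

Call:
move_arm(
  moves=[-0.025,0.05,0,0,-0.015,0.05,0,0,-0.01,0.05,0,0,-0.005,0.05,0,0,0.005,0.055,0,0,0.005,0.05,0,0,0.01,0.055,0,0,0.02,0.05,0,0,0.02,0.045,0,0,0.03,0.045,0,0],
)

```text
t: 16.95
eef_pos: [605.9, -3.2, 166.9]
tcp_rot: [3.141, 0.001, 3.141]
ft_force: [-0.1, -3.1, 0.3]
opening: 0.004
grip_force: 1.2
```

Call:
move_arm(
  moves=[0.03,0.045,0,0,0.035,0.035,0,0,0.04,0.035,0,0,0.045,0.03,0,0,0.045,0.025,0,0,0.05,0.025,0,0,0.05,0.015,0,0,0.05,0.01,0,0,0.05,0.005,0,0,0.055,-0.005,0,0],
)

```text
t: 18.2
eef_pos: [538.0, 29.3, 166.9]
tcp_rot: [-3.142, 0.0, -3.142]
ft_force: [3.0, -2.1, 0.1]
opening: 0.004
grip_force: 1.3
```

Call:
move_arm(
  moves=[0.025,0,0,0,0.025,-0.005,0,0,0.03,-0.005,0,0,0.025,-0.005,0,0,0.025,-0.01,0,0,0.025,-0.01,0,0,0.025,-0.01,0,0,0.02,-0.01,0,0,0.025,-0.015,0,0,0.02,-0.015,0,0],
)

```text
t: 19.45
eef_pos: [501.3, 16.6, 166.8]
tcp_rot: [3.141, -0.0, 3.142]
ft_force: [2.7, 1.1, 0.1]
opening: 0.007
grip_force: 0.8
```

```bash
python3 - <<'E'
from h import *
e=monitor.state()["eef_pos"];print(e)
s=viewer.read_camera("scene")[:,:,::-1];w=viewer.read_camera("wrist")[:,:,::-1]
i=lambda x:cv2.resize(x,(390,390),interpolation=cv2.INTER_CUBIC)
cv2.imwrite("pics/st8.png",np.hstack([i(s[140:270,220:350]),i(w[100:350,150:400])]))
E
```

```text
[501.32823614  16.55504408 166.81863082]
```

View pics/st8.png

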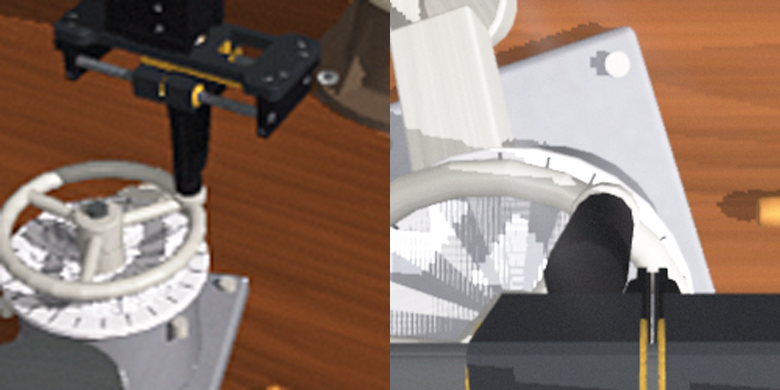

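The wrist half shows the handle just ahead of the fingers, with its collar at about image (288,227). From here I'll use numbers only.

```bash
python3 - <<'E'
from h import *
h=[543.7,-45.3]
p=plane("wrist",(288,230),168);print(p,ang(p,h),np.hypot(*(p[:2]-h)))
E
python3 tab.py "(124,[(10,1)])"
```

```text
[477.60209251  -0.99304647 168.        ] 146.16514034936785 79.57411328411065
124 0.01, -0.005, 0, 0, 0.005, -0.005, 0, 0, 0.01, -0.005, 0, 0, 0.005, -0.005, 0, 0, 0.005, -0.005, 0, 0, 0.01, -0.005, 0, 0, 0.005, -0.005, 0, 0, 0.005, -0.005, 0, 0, 0.01, -0.005, 0, 0, 0.005, -0.01, 0, 0
```

Call:
move_arm(
  moves=[0.01,-0.005,0,0,0.005,-0.005,0,0,0.01,-0.005,0,0,0.005,-0.005,0,0,0.005,-0.005,0,0,0.01,-0.01,0,0,0,0,0,0,-0.04,0.03,0,0,-0.06,0.05,0,0,0,0,0,0],
)

```text
t: 20.8
eef_pos: [510.5, 24.0, 166.6]
tcp_rot: [3.141, -0.0, -3.141]
ft_force: [0.5, -0.1, -0.1]
opening: 0.005
grip_force: 0.0
```

Call:
move_arm(
  moves=[0,0,-0.15,0,0,0,-0.25,0,0,0,-0.2,0,0,0.25,0,0,0,0.4,0,0,0,0.4,0,0,0,0.4,0,0,0,0.4,0,0,0,0.2,0,0,0,0,0,0],
)

```text
t: 22.05
eef_pos: [509.3, 332.6, 256.2]
tcp_rot: [-3.141, -0.001, -3.139]
ft_force: [0.3, 0.5, -0.5]
opening: 0.003
grip_force: 0.0
```

```bash
cat > chk.py <<'E'
from h import *
print(monitor.state()["eef_pos"])
t=viewer.read_camera("top")[:,:,::-1];s=viewer.read_camera("scene")[:,:,::-1]
t0=cv2.imread("pics/t.png");s0=cv2.imread("pics/s.png")
h=[543.7,-45.3]
for im in(t0,t):
    b,st=blob(im,(340,245,385,285));p=plane("top",b,233);print("top",b,st[2:],p[:2],ang(p,h))
for im in(s0,s):
    b,st=blob(im,(262,165,300,215));p=plane("scene",b,202);print("scn",b,st[2:],p[:2],ang(p,h))
d=lambda a,b,c:cv2.absdiff(a,b)[c].max(2).__gt__(60).sum()
print("diff cup,jar,scoop",[int(d(t0,t,np.s_[v0:v1,u0:u1])) for u0,v0,u1,v1 in((375,290,410,322),(420,165,475,210),(228,238,325,266))])
E
python3 chk.py
```

```text
[509.2755097  332.62997362 256.15383547]
top [361.90410959 265.36986301] [12 10 73] [477.71823734  -9.2668458 ] 151.3607026111461
top [359.63636364 264.55555556] [12 10 99] [479.44399978  -4.77574948] 147.7616513683709
scn [279.21004566 188.39726027] [ 10  26 219] [475.59978468 -10.17078857] 152.71324274787872
scn [280.1719457  189.42081448] [ 11  26 221] [478.05694252  -6.13769161] 149.1799164743408
diff cup,jar,scoop [2, 0, 0]
```

```bash
python3 -c "
from cell import order;print(order.job_done())"
```

```text
the job is handed in; nothing more can be done
None
```

I pushed the wheel one full turn anticlockwise; both cameras put the handle about 5 mm (3.6°) short of its start. The cup, jar and scoop look unmoved from above, and the arm is clear of the wheel. The fingers slipped off the handle once early on; I repositioned and finished the turn, then handed the job in at about 22 s; no verdict was returned.

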